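# Clamp the micromanipulator pillar on the microscope base plate

### The job

The white base plate carries two stands, one forked tool rest and one square pillar stand; the rest is already clamped on, the pillar stand is missing. Set the pillar stand in the empty guideway and slide its slotted foot under the raised hand nut until the end of the slot meets the stud, then screw the nut down, clockwise, until it stops tight and clamps the foot. Leave the spare tool rest, the dish and the timer where they are.

Things in the scene. Friction and masses are not known exactly. Their poses are not given: they have to be found in the camera images.
- base_plate: fixed white plate 250 (x) x 340 (y) x 12 mm; origin at the centre of its underside. Two guideways run along its x axis, centred at y = -100 mm (empty) and y = +100 mm (a forked tool rest already clamped there by a like nut, fixed). Each lies between steel ribs 64 mm apart, 6 mm wide, 4 mm high, from x = -112 to +112 mm. A flush round glass lies between them
- stud (a point): foot of the empty guideway's stud: on its axis, at the plate's top surface (12 mm above the bench), 65 mm from the plate's centre in x and -100 mm in y; axes as the plate's. The steel stud is 14 mm thick and rises 68 mm above the plate's top
- clamp_nut: black knurled hand nut on that stud: steel flange 56 mm across, 6 mm thick, on it the head 44 mm across, 32 mm high. Origin: centre of the flange's underside, z up. Thread: clockwise from above lowers it 6 mm a turn. Starts with its flange 3.5 to 5.5 mm above the top of a foot in the guideway. Turns at 0.05 N m, stays where left; on the foot the torque climbs steeply: 0.5 N m is tight
- pillar_stand: loose dark grey metal stand, 0.4 to 0.8 kg: flat foot 146 (x) x 60 (y) x 10 mm with a slot 20 mm wide in its +x end (x = 36 to 73 mm), and a square pillar 32 x 32 mm on it at x = -48 mm, top 100 mm above the underside. Thimbles on the pillar's -x face reach x = -89 mm, lower than 60 mm. Origin: centre of the underside, z up. In place its x axis is along the plate's, slot to plate +x
- slot_end (a point): point of the pillar stand in the plane of its underside, 43 mm in front (+x) of its origin: it lies on the stud's axis when the slot's flat end touches the stud
- spare_rest: spare dark grey forked tool rest, a duplicate of the one already clamped: same slotted foot 146 x 60 x 10 mm, but a fork 50 mm wide, its top 70 mm above the underside, at x = -48 mm instead of the pillar. Origin at the centre of its underside. To be left alone
- dish: open clear culture dish, 90 mm across, 18 mm high, origin at the centre of its underside. To be left alone
- timer: black bench timer 65 x 75 x 18 mm lying flat, origin at the centre of its underside. To be left alone

How it is judged:
On the way, in this order (a step that is already met when the one before it is completed fails the run):
1. the pillar stand lies flat in the empty guideway, its slot pushed home on the stud (horizontal distance between slot_end and stud below 0.006 m and z of slot_end in the frame of stud below 0.003 m and angle between pillar_stand's own z axis and vertical below 0.05 rad and angle between the x axis of pillar_stand and the x axis of base_plate, either way round below 0.1 rad), for 0.2 s.
2. the hand nut is screwed down tight on the foot (contact force between clamp_nut and pillar_stand above 12 N), for 0.2 s.
At the end, for the whole second after the job is handed in: the nut's flange presses on the pillar stand's foot with more than 12 N; the foot lies flat in the guideway (within 3 mm of the plate's top, tilt under 0.05 rad, along the guideway within 0.1 rad) with the slot's end within 6 mm of home on the stud; the stand is at rest and released (all of step 1 and contact force between clamp_nut and pillar_stand above 12 N and linear speed of pillar_stand below 0.02 m/s); the robot touches nothing.
It fails at once if the spare tool rest is moved by more than 20 mm or tipped (distance of spare_rest from where it was at the start of the episode above 0.02 m or angle between spare_rest's own z axis and vertical above 0.3 rad).
It fails at once if the dish or the timer is moved by more than 20 mm (distance of any of dish, timer from where it was at the start of the episode above 0.02 m).
It fails at once if the pillar stand is tipped over (angle between pillar_stand's own z axis and vertical above 0.6 rad).
It also fails if it takes over 72 s, if anything falls off the work surface, if the arm or the gripper's body presses on something with over 40 N, if the wrist force passes 120 N, or if a joint passes its speed limit or range.

### The arm

A 6-joint arm with a two-finger parallel gripper is mounted at the origin on the work surface. World frame = base frame: x ahead of the robot, y to its left, z up, the work surface at z = 0. Lengths are in m, angles in rad, forces in N, time in s.
With the tool pointing down it reaches from about 0.35 to 0.925 m from the base axis. Payload 6.4 kg.
Tool frame: the origin (TCP) lies midway between the tips of the shut fingers; the grasp point (between the pads) lies 19 mm behind it; z points along the fingers, y is the line along which they close (so a half turn about z gives the same grasp; the last joint's range is limited). The gripper opens to 94 mm and grips with 3 to 60 N. Pads are 16 mm wide; open, the fingers measure 119 mm over their backs; the gripper's body (75 mm by 177 mm) begins 78 mm behind the grasp point.
Start: joints at [-1.512, 0.245, 1.558, -0, 1.339, -0.174], TCP at [0.15, -0.632, 0.205] pointing down, gripper open.
Joint ranges: [-3.13, 3.13], [-1.02, 2.26], [0.13, 2.54], [-0.95, 4.09], [0.21, 2.88], [-2.74, 2.74]. Speed limits (rad/s): [2.57, 2.57, 3.14, 3.14, 3.14, 3.14].

### API

Orientations are given as a unit quaternion [x, y, z, w].
In Python, from station import manip, viewer, sensors, workorder gives the robot as it stands (manip), with the cameras (viewer), the readings (sensors) and the job (workorder).
- The arm moves only by the shell command python3 shift.py FILE [OPENING], which reads ROWS from the file FILE. ROWS is 1 to 20 rows, one to a line, with the numbers parted by spaces; each row has 6 numbers: dx, dy, dz in a scale on which 1.0 is 0.6 m, then a rotation vector rx, ry, rz in fractions of the full range, 1 being pi/2 rad; each row shifts and turns the commanded pose from where the row before left it, along the tool's axes as they then stand; what a row does not reach is not made up. A row lasts 1/12 s, in which the tool goes at most 0.0417 m and 0.125 rad, less where a joint would pass 70% of its speed; a pose out of reach is approached as far as the arm can. OPENING is the finger opening in m, set as the command begins (- or left out keeps the last). The fingers move at their own pace and stop on an object; the grip force is fixed at half the most. Time passes only in rows, so rows that do not move let the fingers close. It prints the time, the measured TCP pose, the force, the opening and the grip force at its end. Shift and turn numbers lie between -1 and 1, and a call with a number outside is refused. Input that does not fit is refused with a message, and nothing moves.
- sensors.get_obs(): the state, without advancing time (a new reading comes with each control period).
- viewer.capture(name): name is "scene" or "side" or "wrist"; returns a dict with "image" (384x512x3 uint8, red, green, blue), "mtx" (3x3 intrinsics, pixels), "camera_from_world" (4x4, takes a point from world to camera coordinates). Camera axes: x right, y down, z forward; pixel columns grow to the right and rows downward; lengths in m; the calibration is good to about 2 mm. A picture is of the moment at which its call begins. There is no depth.
- workorder.sign_off(): hands the job in; it is judged then, once.
The state is a dict: "clock": time; "qpos": joint angles; "qd": joint speeds; "joint_efforts": joint torques, N m; "eef_pos": TCP position; "ee_rot": TCP orientation; "ft_force": force on the tool from outside, world axes, zero at the start; "torque": the same for the moment, N m; "gripper_width": finger opening in m; "grip_force": force on a finger pad.
Only numpy, scipy, OpenCV 4.12 (cv2) and the standard library are available. Lean on these libraries where they do the work, as an engineer would, in place of code of your own. Each camera call takes 0.05 s, during which the arm holds its last target. There are 200 camera calls.

## Working session

There is one attempt and no reset: what is moved stays moved. The work goes in short steps, Python scripts to look and compute and a shell command to move; the robot and the scene stay as the last step left them, time stands still between calls to the robot, and variables do not carry over. Pictures are saved under pics/ and viewed, at most 10 in all, crops included, and the job is handed in when it is done.

```bash
ls; mkdir -p pics; python3 - <<'E'
from station import manip, viewer, sensors, workorder
import cv2,numpy as np,pickle
d={}
for n in("scene","side"):
    c=viewer.capture(n);d[n]=c
    cv2.imwrite(f"pics/{n}0.png",c["image"][:,:,::-1])
pickle.dump(d,open("c0.pkl","wb"))
for n in d: print(n,d[n]["mtx"],d[n]["camera_from_world"])
E
```

```text
(no output)
```

View pics/scene0.png

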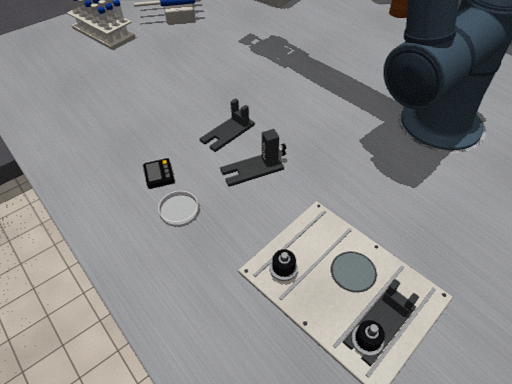

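View pics/side0.png

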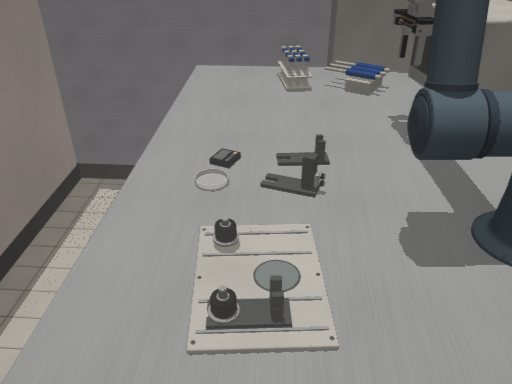

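The scene view shows the pillar stand at about (255,165), the spare rest at (228,130) and the empty guideway with its nut at (284,262). The same items appear in the side view at (292,182), (303,155) and (226,230). I'll zoom in on them.

```bash
python3 - <<'E'
import cv2,numpy as np,pickle
d=pickle.load(open("c0.pkl","rb"))
def crop(n,x,y,w,h,s):
    im=np.ascontiguousarray(d[n]["image"][y:y+h,x:x+w,::-1]); im=cv2.resize(im,None,fx=s,fy=s,interpolation=cv2.INTER_CUBIC)
    im=cv2.convertScaleAbs(im,alpha=1.3,beta=20)
    for u in range((x+9)//10*10,x+w,10): 
        cv2.line(im,((u-x)*s,0),((u-x)*s,5 if u%50 else 15),(0,0,255),1); 
        if u%20==0: cv2.putText(im,str(u),((u-x)*s,15),0,.35,(0,0,255))
    for v in range((y+9)//10*10,y+h,10): 
        cv2.line(im,(0,(v-y)*s),(5,(v-y)*s),(0,0,255),1); 
        if v%20==0: cv2.putText(im,str(v),(6,(v-y)*s+4),0,.35,(0,0,255))
    return im
a=crop("scene",210,120,80,70,5);b=crop("side",255,145,80,60,5)
A=np.zeros((600,800,3),np.uint8);A[:350,:400]=a;A[:300,400:]=b
c=crop("scene",235,200,133,83,3);A[350:599,:399]=c
e=crop("side",185,215,133,96,3);A[310:598,400:799]=e
cv2.imwrite("pics/z1.png",A)
f=crop("scene",235,200,220,184,3);cv2.imwrite("pics/z2.png",f)
E
```

```text
(no output)
```

View pics/z1.png

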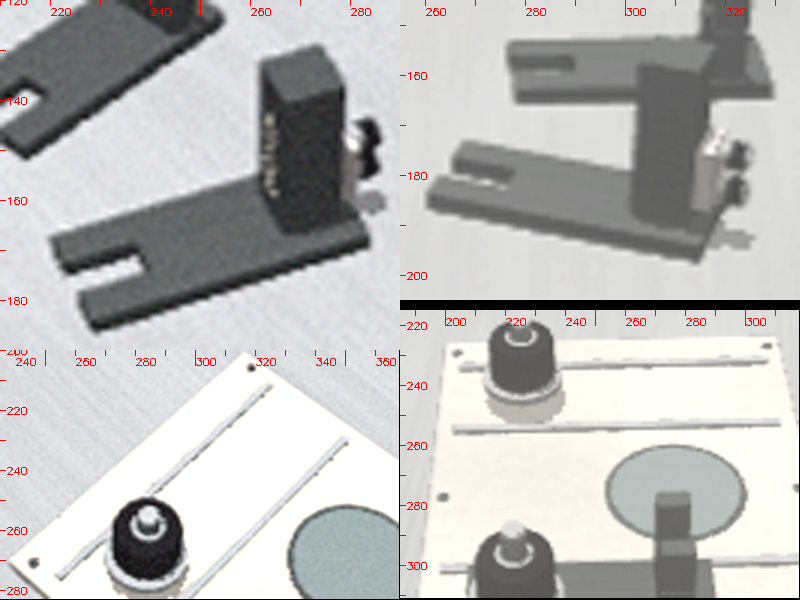

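View pics/z2.png

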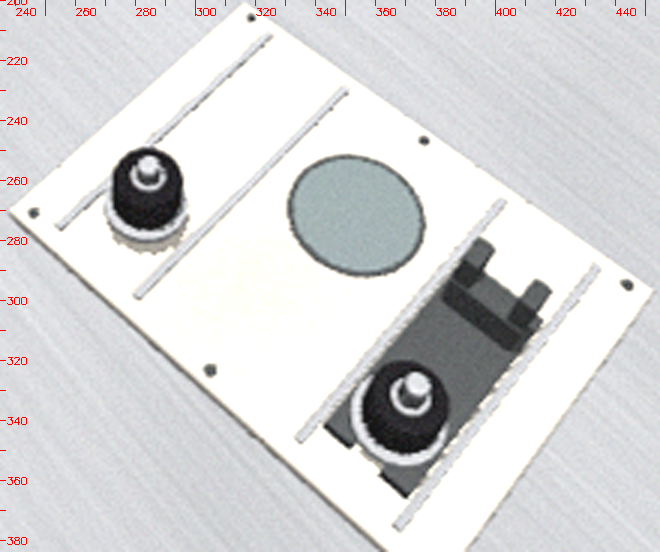

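Both zooms give clean corners for the plate (scene: ribs, glass centre (354,272), right corner (453,297)) and for the stand (scene: pillar top about (262-279,129-141), slot tips (220,167) and (229,184)). I'll fit the poses from these.

```bash
cat > fit.py <<'E'
import numpy as np,pickle
from scipy.optimize import least_squares
def proj(c,P):
    T=c["camera_from_world"];q=P@T[:3,:3].T+T[:3,3];q=q@c["mtx"].T;return q[:,:2]/q[:,2:]
def fit(d,obs,z0,x0,free=False):
    def W(p,O):
        c,s=np.cos(p[2]),np.sin(p[2]);return np.c_[c*O[:,0]-s*O[:,1]+p[0],s*O[:,0]+c*O[:,1]+p[1],O[:,2]+z0]
    def r(p): return np.concatenate([(proj(d[n],W(p,np.array([o[:3] for o in L])/1000)) -np.array([o[3:] for o in L])).ravel() for n,L in obs.items()])
    s=least_squares(r,x0,loss="soft_l1");return s.x,r(s.x).reshape(-1,2)
E
python3 - <<'E'
from fit import *
from station import manip, viewer, sensors, workorder
d=pickle.load(open("c0.pkl","rb"))
def m(L,x,y,s,ox=0,oy=0): return [(a,b,c,x+(u-ox)/s,y+(v-oy)/s) for a,b,c,u,v in L]
pl={"scene":m([(-125,170,12,654,291),(-125,-170,12,247,1),(125,-170,12,8,211),(-112,-135,16,272,36),(-112,-65,16,347,91),(-112,65,16,505,202),(-112,135,16,599,266),(112,-135,16,60,227),(112,-65,16,138,297),(112,65,16,300,440),(112,135,16,397,528),(0,0,12,357,215)],235,200,3),
"side":m([(125,-170,12,446,346),(-125,-170,12,773,337),(112,-65,16,453,430),(-112,-65,16,780,424),(-112,-135,16,767,361),(0,0,12,676,492)],185,215,3,400,310)}
ps={"scene":m([(73,-30,10,52,237),(73,30,10,96,318),(-73,30,10,369,235),(36,-10,10,142,250),(73,-10,10,60,264),(73,10,10,79,289),(-32,-16,100,262,65),(-64,-16,100,322,46),(-64,16,100,343,82),(-32,16,100,283,103)],210,120,5),
"side":m([(73,-30,10,467,140),(73,30,10,430,190),(-73,30,10,700,248),(-32,16,100,638,65),(-64,16,100,709,72),(-64,-16,100,717,45),(36,-10,10,514,172)],255,145,5,400,0)}
for o,x0 in((pl,[.5,.3,0]),(ps,[.5,0,0])):
    for k in (None,"scene","side"):
        x,r=fit(d,o if k is None else {k:o[k]},0,x0);print(k,x.round(4),np.abs(r).max(),np.sqrt((r**2).mean()))
        if k is None: print(r.round(1).tolist())
o=sensors.get_obs();print(o["eef_pos"],o["ee_rot"],o["gripper_width"],o["clock"])
from scipy.spatial.transform import Rotation as R
print(R.from_quat(o["ee_rot"]).as_matrix().round(3))
E
```

```text
None [0.5657 0.1664 0.1038] 19.033449215184987 4.143179741682335
[[1.6, 0.1], [-0.2, -0.2], [0.4, -0.7], [0.2, -1.1], [0.7, -1.3], [0.6, -0.8], [0.8, 0.3], [-0.0, -0.1], [-0.0, -0.3], [0.3, 0.3], [0.9, 0.3], [-10.2, 11.4], [-0.9, -1.8], [1.1, -1.1], [-0.6, -1.1], [-0.5, -1.4], [-0.5, -1.0], [-19.0, 0.3]]
scene [0.5663 0.1661 0.1046] 11.482701858366568 3.228937691973018
side [0.5623 0.1697 0.1183] 17.39876992938497 5.0841335683192685
None [ 0.506  -0.192  -0.2969] 1.9754543539390852 0.8829175740420353
[[0.3, -0.3], [-0.2, 0.6], [1.1, -0.2], [-0.8, -1.7], [1.4, -0.2], [0.3, 0.5], [-0.0, -1.1], [0.5, -0.9], [2.0, 0.6], [1.2, 0.1], [-1.0, -0.5], [-1.4, 0.2], [-0.5, -0.6], [-0.5, -1.3], [-1.9, -0.5], [-0.2, -0.8], [0.3, -0.9]]
scene [ 0.5073 -0.1925 -0.2964] 1.4926981631590195 0.7577820933301912
side [ 0.5041 -0.1891 -0.3029] 1.1821430130323733 0.5748872142858462
[ 0.14993253 -0.6319105   0.20445727] [ 9.93233826e-01  1.16128365e-01  5.94975070e-05 -8.75263726e-04] 0.09430071427957132 0.1
[[ 0.973  0.231 -0.   ]
 [ 0.231 -0.973  0.002]
 [ 0.    -0.002 -1.   ]]
```

The rows are not in the units I measure in: shifts go in shares of 0.6 m and turns go in shares of pi/2 rad. I convert before sending: -0.1155 rad / 1.5708 = -0.0735.

```bash
echo '0 0 0 0 0 -0.0735
0 0 0 0 0 -0.0735
0 0 0 0 0 -0.0735
0 0 0 0 0 -0.0735
0 0 0 0 0 -0.0735
0 0 0 0 0 -0.0735
0 0 0 0 0 -0.0735
0 0 0 0 0 -0.0735
0 0 0 0 0 -0.0735' > mv.in && python3 shift.py mv.in
echo '0.0625 0.0195 0 0 0 0
0.0625 0.0195 0 0 0 0
0.0625 0.0195 0 0 0 0
0.0625 0.0195 0 0 0 0
0.0625 0.0195 0 0 0 0
0.0625 0.0195 0 0 0 0
0.0625 0.0195 0 0 0 0
0.0625 0.0195 0 0 0 0
0.0625 0.0195 0 0 0 0
0.0625 0.0195 0 0 0 0
0.0625 0.0195 0 0 0 0
0.0625 0.0195 0 0 0 0
0.0625 0.0195 0 0 0 0
0.0625 0.0195 0 0 0 0
0 0 0 0 0 0
0 0 0 0 0 0' > mv.in && python3 shift.py mv.in .094
python3 - <<'E'
from station import manip, viewer, sensors, workorder
import cv2,pickle
o=sensors.get_obs();print(o["eef_pos"],o["qpos"],o["clock"])
c=viewer.capture("wrist");pickle.dump(c,open("w1.pkl","wb"))
cv2.imwrite("pics/w1.png",cv2.convertScaleAbs(c["image"][:,:,::-1],alpha=1.3,beta=20))
E
```

```text
clock: 0.85
eef_pos: [0.1499, -0.6321, 0.2048]
ee_rot: [0.803, 0.596, 0.0, -0.0]
ft_force: [1.4, 0.3, 0.9]
gripper_width: 0.0937
grip_force: 0.0
clock: 2.18
eef_pos: [0.4613, -0.1772, 0.205]
ee_rot: [0.803, 0.596, -0.0, -0.0]
ft_force: [0.2, -1.0, -0.5]
gripper_width: 0.0939
grip_force: 0.0
[ 0.46132894 -0.17715534  0.20504441] [-5.96366764e-01 -1.27416667e-01  1.94812359e+00 -2.73564679e-04
  1.32167142e+00 -3.01882037e-01] 2.1833
```

View pics/w1.png

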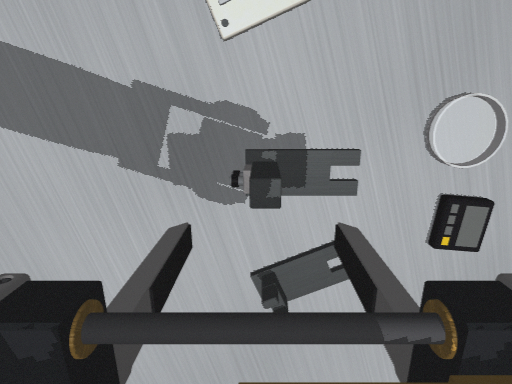

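The wrist view shows the stand with its foot corners at (361,149), (357,195) and (246,150) and its pillar top at x 250-281, y 185-208. The spare rest lies between the fingers lower in the picture, at about (300,272).

```bash
python3 - <<'E'
from fit import *
c=pickle.load(open("w1.pkl","rb"))
o={"w":[(73,30,10,361,149),(73,-30,10,357,195),(36,10,10,330,166),(36,-10,10,330,180),(73,10,10,359,165),(73,-10,10,358,179),(-73,30,10,246,150),(-64,-16,100,250,208),(-32,-16,100,281,208),(-32,16,100,281,185),(-64,16,100,250,186)]}
x,r=fit({"w":c},o,0,[.5,-.19,-.3]);print(x.round(4),r.round(1).tolist())
P=x[:2]+.048*np.array([-np.cos(x[2]),-np.sin(x[2])]);print(P)
E
```

```text
[ 0.5094 -0.196  -0.2836] [[-0.1, 0.2], [0.1, -0.2], [0.5, -0.8], [-0.3, 0.4], [0.6, -0.1], [0.3, 1.1], [-1.2, 0.5], [-0.2, 1.4], [0.4, 1.1], [0.6, -6.6], [-1.0, -7.2]]
[ 0.46335808 -0.18252066]
```

Converted, 0.035 m / 0.6 = 0.0583, -0.0035 m / 0.6 = -0.0058.

```bash
echo '-0.0058 0.0033 0 0 0 0
0 0 0.0583 0 0 0
0 0 0.0583 0 0 0
0 0 0.0583 0 0 0
0 0 0.0567 0 0 0
0 0 0 0 0 0
0 0 0 0 0 0' > mv.in && python3 shift.py mv.in .094
echo '0 0 0 0 0 0
0 0 0 0 0 0
0 0 0 0 0 0
0 0 0 0 0 0
0 0 0 0 0 0
0 0 0 0 0 0
0 0 0 0 0 0
0 0 0 0 0 0
0 0 0 0 0 0
0 0 0 0 0 0' > mv.in && python3 shift.py mv.in .02
```

```text
clock: 2.82
eef_pos: [0.4601, -0.1834, 0.0653]
ee_rot: [0.805, 0.593, -0.001, -0.002]
ft_force: [0.3, -0.2, 0.7]
gripper_width: 0.0942
grip_force: 0.0
clock: 3.65
eef_pos: [0.4618, -0.1828, 0.0664]
ee_rot: [0.804, 0.594, -0.0, 0.0]
ft_force: [-0.9, -1.4, -0.4]
gripper_width: 0.0317
grip_force: 30.0
```

Converted, -0.03 m / 0.6 = -0.05, -0.02 m / 0.6 = -0.0333, -0.1 rad / 1.5708 = -0.0637.

```bash
echo '0 0 -0.0333 0 0 0
0 0 -0.05 0 0 0
0 0 -0.0333 0 0 0
0 0 0 0 0 -0.0637
0 0 0 0 0 -0.0637
0 0 0 0 0 -0.0637
0 0 0 0 0 -0.0637
0 0 0 0 0 0' > mv.in && python3 shift.py mv.in 
echo '0.0492 0.0093 0 0 0 0
0.0492 0.0093 0 0 0 0
0.0492 0.0093 0 0 0 0
0.0492 0.0093 0 0 0 0
0.0492 0.0093 0 0 0 0
0.0492 0.0093 0 0 0 0
0.0492 0.0093 0 0 0 0
0.0485 0.0093 0 0 0 0
0 0 0.0333 0 0 0
0 0 0.0333 0 0 0
0 0 0 0 0 0
0 0 0 0 0 0' > mv.in && python3 shift.py mv.in
python3 - <<'E'
from station import manip, viewer, sensors, workorder
import cv2,numpy as np,pickle
o=sensors.get_obs();print(o["eef_pos"],o["ee_rot"],o["qpos"])
d={n:viewer.capture(n) for n in("scene","side","wrist")};pickle.dump(d,open("c2.pkl","wb"))
def crop(n,x,y,w,h,s):
    im=cv2.resize(np.ascontiguousarray(d[n]["image"][y:y+h,x:x+w,::-1]),None,fx=s,fy=s,interpolation=cv2.INTER_CUBIC)
    return cv2.convertScaleAbs(im,alpha=1.3,beta=20)
A=np.zeros((600,800,3),np.uint8)
A[:300,:400]=crop("scene",230,185,100,75,4);A[:300,400:]=crop("side",200,195,133,100,3)[:300,:400] if 0 else cv2.resize(crop("side",200,180,120,90,4),(400,300))
A[300:,:400]=cv2.resize(d["wrist"]["image"][:,:,::-1],(400,300))
cv2.imwrite("pics/p2.png",A)
E
```

```text
clock: 4.32
eef_pos: [0.4608, -0.1821, 0.1351]
ee_rot: [0.67, 0.743, -0.0, -0.001]
ft_force: [-0.0, -0.5, -3.9]
gripper_width: 0.0322
grip_force: 30.0
clock: 5.32
eef_pos: [0.4808, 0.0564, 0.0949]
ee_rot: [0.671, 0.742, -0.001, -0.002]
ft_force: [0.9, 0.2, -4.5]
gripper_width: 0.0316
grip_force: 30.0
[0.48079317 0.05640977 0.09493402] [ 0.67087002  0.74157157 -0.00129197 -0.00183128] [-1.17966550e-01 -9.40521940e-03  2.05375118e+00  1.51079438e-05
  1.10172898e+00 -2.18002445e-01]
```

View pics/p2.png

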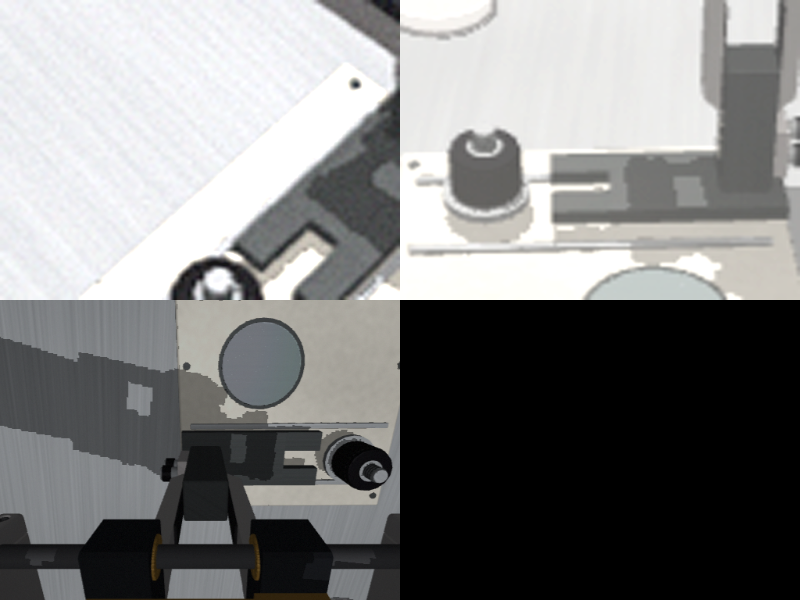

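Scene and side show the foot hovering behind the raised nut, roughly in line with the guideway. In the full-size wrist picture I'd place the foot tips at about (411,168) and (411,236), with the inner rib at y about 161. I'll measure the stand in the plate frame, camera by camera.

```bash
python3 - <<'E'
from fit import *
d0=pickle.load(open("c0.pkl","rb"));d=pickle.load(open("c2.pkl","rb"))
def m(L,x,y,s,ox=0,oy=0): return [(a,b,c,x+(u-ox)/s,y+(v-oy)/s) for a,b,c,u,v in L]
pl={"scene":m([(-125,170,12,654,291),(-125,-170,12,247,1),(125,-170,12,8,211),(-112,-135,16,272,36),(-112,-65,16,347,91),(-112,65,16,505,202),(-112,135,16,599,266),(112,-135,16,60,227),(112,-65,16,138,297),(112,65,16,300,440),(112,135,16,397,528)],235,200,3),
"side":m([(125,-170,12,446,346),(-125,-170,12,773,337),(112,-65,16,453,430),(-112,-65,16,780,424),(-112,-135,16,767,361)],185,215,3,400,310),
"wrist":m([(-112,-65,16,192,426),(112,-65,16,388,425),(125,-170,12,378,505)],0,0,1/1.28,0,300)}
ps={"scene":m([(73,-30,10,236,245),(73,-10,10,264,264),(36,-10,10,306,227)],230,185,4),
"side":m([(73,-30,10,552,156),(73,30,10,552,213),(73,30,0,552,222),(36,-10,10,609,176),(36,10,10,609,189)],200,180,10/3,400,0),
"wrist":m([(73,-30,10,321,484),(73,30,10,322,431),(36,10,10,284,451),(36,-10,10,284,467),(73,10,10,320,450),(73,-10,10,321,468)],0,0,1/1.28,0,300)}
for k in pl:
    a,r=fit(d0 if k!="wrist" else d,{k:pl[k]},0,[.566,.1655,.104]);b,q=fit(d,{k:ps[k]},.0285,[.53,.06,.1])
    c,s=np.cos(a[2]),np.sin(a[2]);v=np.array([[c,s],[-s,c]])@(b[:2]-a[:2])
    print(k,a.round(4),b.round(4),"rel",v.round(4),round(b[2]-a[2],3),np.abs(r).max().round(1),np.abs(q).max().round(1))
E
```

```text
scene [0.5667 0.1661 0.1045] [0.5289 0.0666 0.1137] rel [-0.048 -0.095] 0.009 1.2 1.2
side [0.564  0.1705 0.1086] [0.5256 0.0657 0.091 ] rel [-0.0496 -0.1001] -0.018 1.5 1.2
wrist [0.5686 0.1634 0.1044] [0.5339 0.0587 0.154 ] rel [-0.0454 -0.1005] 0.05 1.6 4.9
```

```bash
python3 - <<'E'
import cv2,numpy as np,pickle
d=pickle.load(open("c2.pkl","rb"))
im=np.ascontiguousarray(d["wrist"]["image"][150:270,220:512,::-1]).astype(float)
im=np.clip(255*(im/255)**.6,0,255).astype(np.uint8)[:, :266]
a=cv2.resize(im,None,fx=3,fy=3,interpolation=cv2.INTER_CUBIC)
im=d["scene"]["image"][220:280,270:350,::-1].astype(float);b=cv2.resize((255*(im/255)**.6).astype(np.uint8),None,fx=4,fy=4,interpolation=cv2.INTER_CUBIC)
A=np.zeros((600,798,3),np.uint8);A[:360]=a;A[360:,:320]=b
cv2.imwrite("pics/p3.png",A)
E
```

```text
(no output)
```

View pics/p3.png

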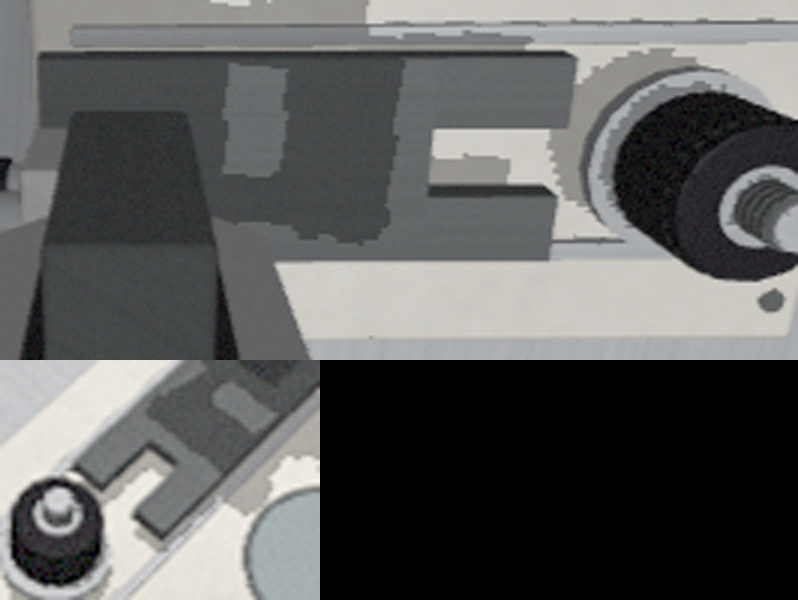

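```bash
python3 - <<'E'
from fit import *
d0=pickle.load(open("c0.pkl","rb"));d=pickle.load(open("c2.pkl","rb"));w=d["wrist"]
def m(L,x,y,s,ox=0,oy=0): return [(a,b,c,x+(u-ox)/s,y+(v-oy)/s) for a,b,c,u,v in L]
def W(p,O,z0=0):
    O=np.array(O)/1000;c,s=np.cos(p[2]),np.sin(p[2]);return np.c_[c*O[:,0]-s*O[:,1]+p[0],s*O[:,0]+c*O[:,1]+p[1],O[:,2]+z0]
lines=[(-65,16,400,34.5),(-65,16,790,33),(-65,16,100,36),(-135,16,590,251),(-170,12,400,337),(-170,12,700,334)]
def r(p):
    e=[]
    for y,z,u,v in lines:
        q=proj(w,W(p,[(x,y,z) for x in range(-120,121,5)]));i=np.argsort(q[:,0]);e.append(np.interp(220+u/3,q[i,0],q[i,1])-150-v/3)
    q=proj(w,W(p,[(125,-170,12),(-112,-65,16)]));return np.r_[e,q[0,0]-220-783/3,q[1,0]-220-72/3]
a=least_squares(r,[.566,.1655,.104]).x;print("wrist plate",a.round(4),r(a).round(1))
ps=m([(73,30,10,576,58),(73,10,10,567,127),(36,10,10,434,128),(36,-10,10,429,195),(73,-10,10,556,195),(73,-30,10,550,261),(-73,30,10,38,58)],220,150,3)
sc=m([(73,-30,10,75,468),(73,-10,10,103,486),(36,-10,10,151,445),(36,10,10,177,461),(73,10,10,135,517),(73,30,10,164,538)],270,220,4,0,360)
def rel(a,b):
    c,s=np.cos(a[2]),np.sin(a[2]);return (np.array([[c,s],[-s,c]])@(b[:2]-a[:2])).round(4),round(b[2]-a[2],3)
b,q=fit(d,{"wrist":ps},.0285,[.53,.06,.1]);print("wrist",b.round(4),rel(a,b),q.round(1).tolist())
b,q=fit(d,{"scene":sc},.0285,[.53,.06,.1]);print("scene",b.round(4),rel(np.array([.5667,.1661,.1045]),b),q.round(1).tolist())
E
```

```text
wrist plate [0.5674 0.1631 0.1024] [-0.7 -0.6 -0.9 -0.5  1.5  2.2  1.5 -1.3]
wrist [0.5323 0.0613 0.1017] (array([-0.0453, -0.0977]), np.float64(-0.001)) [[0.3, -0.2], [-0.1, 0.2], [-0.0, 0.0], [-0.6, 0.1], [0.4, 0.0], [-0.7, -0.6], [0.6, 0.2]]
scene [0.5294 0.0659 0.1297] (array([-0.0475, -0.0958]), np.float64(0.025)) [[-0.6, -0.4], [0.0, 0.9], [-0.4, -0.3], [0.9, 1.4], [-0.2, -0.9], [0.5, -0.1]]
```

Converted, 0.005 m / 0.6 = 0.0083, -0.0025 m / 0.6 = -0.0042, -0.002 rad / 1.5708 = -0.0013.

```bash
echo '-0.0042 0 0 0 0 -0.0013
0 0 0.0083 0 0 0
0 0 0.0083 0 0 0
0 0 0.0033 0 0 0
0 0 0.0017 0 0 0
0 0 0.0017 0 0 0
0 0 0 0 0 0
0 0 0 0 0 0' > mv.in && python3 shift.py mv.in; echo '0 0 0.0017 0 0 0
0 0 0.0017 0 0 0
0 0 0 0 0 0' > mv.in && python3 shift.py mv.in
```

```text
clock: 6.13
eef_pos: [0.4828, 0.0537, 0.0825]
ee_rot: [0.67, 0.743, 0.0, 0.0]
ft_force: [-0.6, 0.5, -4.8]
gripper_width: 0.032
grip_force: 30.0
clock: 6.38
eef_pos: [0.4827, 0.0537, 0.0803]
ee_rot: [0.67, 0.743, -0.0, -0.0]
ft_force: [-0.9, 0.3, -4.4]
gripper_width: 0.0319
grip_force: 30.0
```

```bash
echo '0 0 0.0017 0 0 0
0 0 0.0008 0 0 0
0 0 0 0 0 0
0 0 0 0 0 0' > mv.in && python3 shift.py mv.in; echo '0 0 0.0012 0 0 0
0 0 0 0 0 0
0 0 0 0 0 0' > mv.in && python3 shift.py mv.in
```

```text
clock: 6.72
eef_pos: [0.4827, 0.0536, 0.0789]
ee_rot: [0.67, 0.743, -0.0, -0.0]
ft_force: [0.2, -0.7, -5.1]
gripper_width: 0.0319
grip_force: 30.0
clock: 6.97
eef_pos: [0.483, 0.0536, 0.0785]
ee_rot: [0.67, 0.743, 0.0, 0.0]
ft_force: [0.3, -0.4, -2.2]
gripper_width: 0.0318
grip_force: 30.0
```

Converted, 0.008 m / 0.6 = 0.0133, 0.005 m / 0.6 = 0.0083.

```bash
echo '0 0.0083 0 0 0 0
0 0.0133 0 0 0 0
0 0.0133 0 0 0 0
0 0.0083 0 0 0 0
0 0 0 0 0 0' > mv.in && python3 shift.py mv.in; echo '0 0.0083 0 0 0 0
0 0.0133 0 0 0 0
0 0.0133 0 0 0 0
0 0.0133 0 0 0 0
0 0.0067 0 0 0 0
0 0 0 0 0 0' > mv.in && python3 shift.py mv.in
```

```text
clock: 7.38
eef_pos: [0.5103, 0.0563, 0.0785]
ee_rot: [0.67, 0.743, 0.001, 0.001]
ft_force: [1.3, -0.0, -2.6]
gripper_width: 0.0318
grip_force: 30.0
clock: 7.88
eef_pos: [0.5429, 0.0598, 0.0785]
ee_rot: [0.67, 0.743, 0.001, 0.001]
ft_force: [1.1, -0.1, 1.8]
gripper_width: 0.0318
grip_force: 30.0
```

Converted, 0.002 m / 0.6 = 0.0033.

```bash
echo '0 0.0033 0 0 0 0
0 0.0033 0 0 0 0
0 0 0 0 0 0' > mv.in && python3 shift.py mv.in; echo '0 0.0017 0 0 0 0
0 0.0017 0 0 0 0
0 0.0017 0 0 0 0
0 0 0 0 0 0' > mv.in && python3 shift.py mv.in;echo '0 0.0017 0 0 0 0
0 0.0017 0 0 0 0
0 0 0 0 0 0' > mv.in && python3 shift.py mv.in
```

```text
clock: 8.13
eef_pos: [0.5457, 0.0602, 0.0785]
ee_rot: [0.67, 0.743, 0.0, 0.0]
ft_force: [-2.2, 0.2, 3.6]
gripper_width: 0.0317
grip_force: 30.0
clock: 8.47
eef_pos: [0.5483, 0.0604, 0.0785]
ee_rot: [0.67, 0.743, -0.0, -0.0]
ft_force: [-3.5, -0.5, 4.5]
gripper_width: 0.0319
grip_force: 30.0
clock: 8.72
eef_pos: [0.5503, 0.0607, 0.0785]
ee_rot: [0.67, 0.743, -0.0, -0.0]
ft_force: [-4.3, 0.1, 5.1]
gripper_width: 0.0316
grip_force: 30.0
```

Converted, 0.001 m / 0.6 = 0.0017.

```bash
echo '0 0.0017 0 0 0 0
0 0.0017 0 0 0 0
0 0 0 0 0 0' > mv.in && python3 shift.py mv.in
```

```text
clock: 8.97
eef_pos: [0.5522, 0.0608, 0.0785]
ee_rot: [0.67, 0.743, -0.0, -0.0]
ft_force: [-4.8, -0.2, 4.6]
gripper_width: 0.0316
grip_force: 30.0
```

Converted, 0.001 m / 0.6 = 0.0017, -0.0003 m / 0.6 = -0.0005.

```bash
echo '0 0.0017 -0.0005 0 0 0
0 0.0017 0 0 0 0
0 0 0 0 0 0' > mv.in && python3 shift.py mv.in;echo '0 0.0017 0 0 0 0
0 0 0 0 0 0' > mv.in && python3 shift.py mv.in
```

```text
clock: 9.22
eef_pos: [0.5525, 0.061, 0.0787]
ee_rot: [0.669, 0.743, -0.002, -0.002]
ft_force: [-13.0, -2.3, 11.3]
gripper_width: 0.0318
grip_force: 30.0
clock: 9.38
eef_pos: [0.5525, 0.061, 0.0786]
ee_rot: [0.669, 0.743, -0.003, -0.003]
ft_force: [-17.2, -2.7, 14.3]
gripper_width: 0.0318
grip_force: 30.0
```

```bash
python3 - <<'E'
from station import manip, viewer, sensors, workorder
import cv2,numpy as np,pickle
d={n:viewer.capture(n) for n in("scene","side","wrist")};pickle.dump(d,open("c3.pkl","wb"))
A=np.zeros((600,800,3),np.uint8)
A[:300,:400]=cv2.resize(d["scene"]["image"][200:290,235:355,::-1],(400,300),interpolation=2)
A[:300,400:]=cv2.resize(d["side"]["image"][190:280,190:310,::-1],(400,300),interpolation=2)
A[300:,:]=cv2.resize(d["wrist"]["image"][150:270,192:512,::-1],(800,300),interpolation=2)
A=(255*(A/255.)**.65).astype(np.uint8)
cv2.imwrite("pics/p4.png",A)
E
```

```text
(no output)
```

View pics/p4.png

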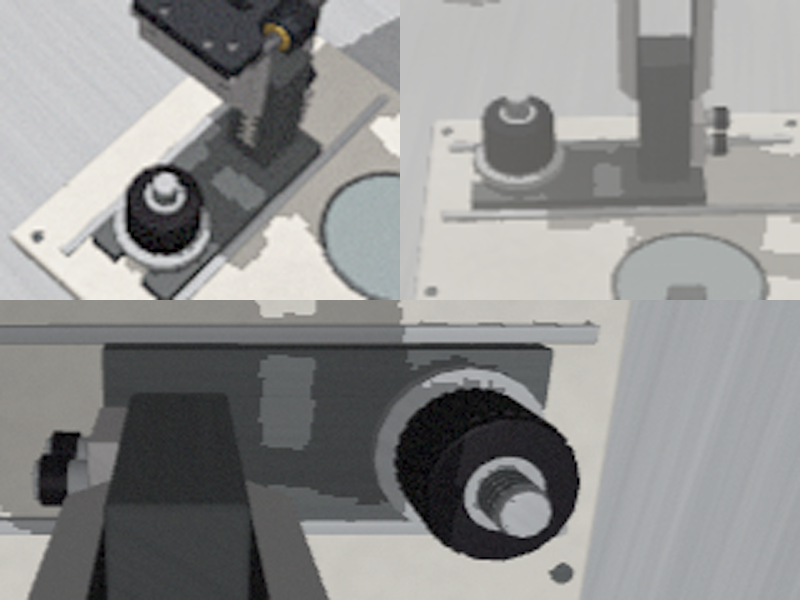

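The foot sits between the ribs with its slot around the stud under the flange, and the push force rose sharply to 17 N, so it is home. I'll ease the push and release.

```bash
echo '0 -0.0025 -0.0008 0 0 0
0 0 0 0 0 0
0 0 0 0 0 0' > mv.in && python3 shift.py mv.in; echo '0 0 0 0 0 0
0 0 0 0 0 0
0 0 0 0 0 0
0 0 0 0 0 0
0 0 0 0 0 0
0 0 0 0 0 0' > mv.in && python3 shift.py mv.in .06; echo '0 0 -0.0333 0 0 0
0 0 -0.05 0 0 0
0 0 -0.0667 0 0 0
0 0 -0.0333 0 0 0
0 0 0 0 0 0
0 0 0 0 0 0' > mv.in && python3 shift.py mv.in .094; python3 - <<'E'
from station import manip, viewer, sensors, workorder
o=sensors.get_obs();print(o["qpos"])
E
```

```text
clock: 9.78
eef_pos: [0.5523, 0.0611, 0.0784]
ee_rot: [0.669, 0.743, -0.001, -0.001]
ft_force: [-6.7, -0.5, 4.5]
gripper_width: 0.0317
grip_force: 30.0
clock: 10.28
eef_pos: [0.5541, 0.061, 0.0791]
ee_rot: [0.67, 0.743, 0.0, 0.0]
ft_force: [0.6, 0.1, 0.8]
gripper_width: 0.0595
grip_force: 0.0
clock: 10.78
eef_pos: [0.5548, 0.061, 0.1904]
ee_rot: [0.67, 0.743, 0.001, 0.001]
ft_force: [-0.2, -0.3, -0.9]
gripper_width: 0.0933
grip_force: 0.0
[-9.36565568e-02  4.30024366e-02  1.81089053e+00  3.56913935e-05
  1.28447091e+00 -1.97224108e-01]
```

Converted, 0.03 m / 0.6 = 0.05, 0.0288 m / 0.6 = 0.048.

```bash
echo '0.0022 0.05 0 0 0 0
0 0.05 0 0 0 0
0 0.048 0 0 0 0
0 0 0 0 0 0
0 0 0 0 0 0' > mv.in && python3 shift.py mv.in; echo '0 0 0 0 0 -0.0764
0 0 0 0 0 -0.0764
0 0 0 0 0 -0.0764
0 0 0 0 0 -0.0764
0 0 0 0 0 -0.0764
0 0 0 0 0 -0.0764
0 0 0 0 0 -0.0764
0 0 0 0 0 -0.0764
0 0 0 0 0 -0.0764
0 0 0 0 0 -0.0764
0 0 0 0 0 -0.0764
0 0 0 0 0 -0.0764
0 0 0 0 0 -0.0764
0 0 0 0 0 -0.0764
0 0 0 0 0 -0.0764
0 0 0 0 0 -0.0764
0 0 0 0 0 -0.0764
0 0 0 0 0 -0.0764
0 0 0 0 0 -0.0764
0 0 0 0 0 -0.0764' > mv.in && python3 shift.py mv.in
python3 - <<'E'
from station import manip, viewer, sensors, workorder
import cv2,numpy as np,pickle
o=sensors.get_obs();print(o["qpos"])
d={n:viewer.capture(n) for n in("scene","side","wrist")};pickle.dump(d,open("c4.pkl","wb"))
A=np.zeros((600,800,3),np.uint8)
A[:300,:400]=cv2.resize(d["scene"]["image"][200:290,235:355,::-1],(400,300),interpolation=2)
A[:300,400:]=cv2.resize(d["side"]["image"][190:280,190:310,::-1],(400,300),interpolation=2)
A[300:,:400]=cv2.resize(d["wrist"]["image"][:,:,::-1],(400,300),interpolation=2)
A=(255*(A/255.)**.65).astype(np.uint8)
cv2.imwrite("pics/p5.png",A)
E
```

```text
clock: 11.2
eef_pos: [0.6413, 0.0715, 0.1859]
ee_rot: [0.67, 0.743, -0.002, -0.002]
ft_force: [-0.6, 0.7, -1.2]
gripper_width: 0.0938
grip_force: 0.0
clock: 12.87
eef_pos: [0.6402, 0.0715, 0.1877]
ee_rot: [-0.452, 0.892, 0.001, -0.001]
ft_force: [-0.8, -0.3, -0.7]
gripper_width: 0.0942
grip_force: 0.0
[-6.44085243e-02  2.48529537e-01  1.58681526e+00 -3.65419917e-07
  1.30889772e+00 -2.57386412e+00]
```

View pics/p5.png

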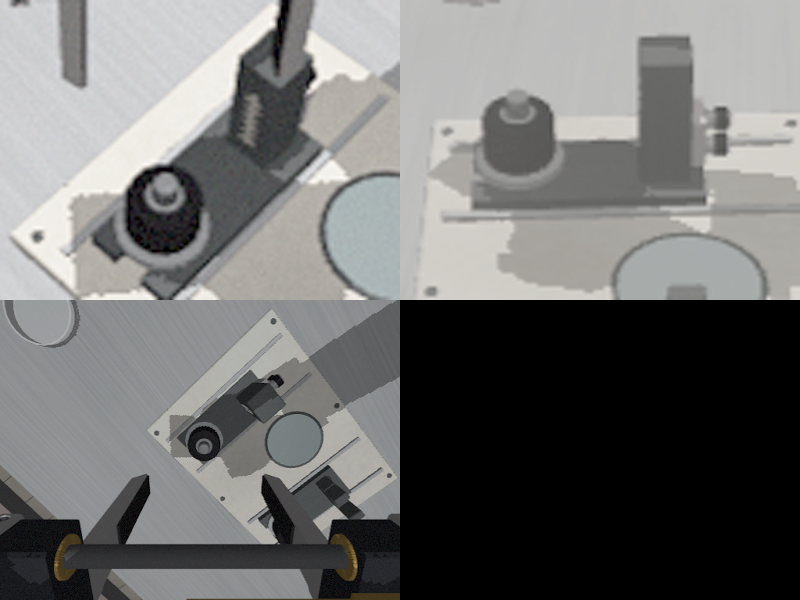

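The stand stays home and upright. In the wrist picture the stud top is at about (262,187) at full size. I'll back-project that point for the nut centre.

```bash
python3 - <<'E'
import numpy as np,pickle
d=pickle.load(open("c4.pkl","rb"))
def bp(c,u,v,z):
    T=c["camera_from_world"];R=T[:3,:3].T;o=-R@T[:3,3];r=R@np.linalg.solve(c["mtx"],[u,v,1]);return (o+r*(z-o[2])/r[2]).round(4)
print(bp(d["wrist"],205*1.28,146*1.28,.08),bp(d["scene"],235+166*.3,200+180*.3,.08),bp(d["side"],190+117*.3,190+95*.3,.08))
from scipy.spatial.transform import Rotation as R
print(R.from_quat([-0.452,0.892,.001,-.001]).as_matrix().round(3))
E
```

```text
[0.6395 0.068  0.08  ] [0.6404 0.0714 0.08  ] [0.6388 0.0752 0.08  ]
[[-0.591 -0.806 -0.003]
 [-0.806  0.591  0.001]
 [ 0.001  0.003 -1.   ]]
```

Converted, 0.0375 m / 0.6 = 0.0625, 0.025 m / 0.6 = 0.0417.

```bash
echo '-0.0008 -0.0012 0.0625 0 0 0
0 0 0.0625 0 0 0
0 0 0.0625 0 0 0
0 0 0.0417 0 0 0
0 0 0.0183 0 0 0
0 0 0 0 0 0
0 0 0 0 0 0' > mv.in && python3 shift.py mv.in; echo '0 0 0 0 0 0
0 0 0 0 0 0
0 0 0 0 0 0
0 0 0 0 0 0
0 0 0 0 0 0
0 0 0 0 0 0
0 0 0 0 0 0
0 0 0 0 0 0' > mv.in && python3 shift.py mv.in .02
```

```text
clock: 13.6
eef_pos: [0.6431, 0.0715, 0.0412]
ee_rot: [-0.449, 0.893, -0.0, 0.0]
ft_force: [1.0, -0.3, 1.0]
gripper_width: 0.0942
grip_force: 0.0
clock: 14.27
eef_pos: [0.6429, 0.0715, 0.0406]
ee_rot: [-0.45, 0.893, 0.0, -0.0]
ft_force: [-0.3, 0.4, 0.3]
gripper_width: 0.0443
grip_force: 0.1
```

The rows are not in the units I measure in: shifts go in shares of 0.6 m and turns go in shares of pi/2 rad. I convert before sending: 0.0001 m / 0.6 = 0.0002, 0.12 rad / 1.5708 = 0.0764.

```bash
echo '0 0 0 0 0 0
0 0 0 0 0 0
0 0 0 0 0 0
0 0 0 0 0 0' > mv.in && python3 shift.py mv.in; echo '0 0 0.0002 0 0 0.0764
0 0 0.0002 0 0 0.0764
0 0 0.0002 0 0 0.0764
0 0 0.0002 0 0 0.0764
0 0 0.0002 0 0 0.0764
0 0 0.0002 0 0 0.0764
0 0 0.0002 0 0 0.0764
0 0 0.0002 0 0 0.0764
0 0 0 0 0 0' > mv.in && python3 shift.py mv.in; python3 -c "
from station import manip, viewer, sensors, workorder
o=sensors.get_obs();print(o['torque'],o['qpos'])"
```

```text
clock: 14.6
eef_pos: [0.6428, 0.0715, 0.0405]
ee_rot: [-0.45, 0.893, 0.0, -0.0]
ft_force: [0.2, -0.0, 1.1]
gripper_width: 0.0436
grip_force: 30.0
clock: 15.35
eef_pos: [0.643, 0.0713, 0.0396]
ee_rot: [0.015, 1.0, -0.0, 0.0]
ft_force: [0.1, -1.6, -1.0]
gripper_width: 0.0437
grip_force: 30.0
[-0.03594081 -0.15772385 -0.06266294] [-6.44183761e-02  4.25838027e-01  1.65645133e+00 -3.60638731e-04
  1.05915013e+00 -1.60576864e+00]
```

Converted, 0.0001 m / 0.6 = 0.0002, 0.12 rad / 1.5708 = 0.0764.

```bash
echo '0 0 0.0002 0 0 0.0764
0 0 0.0002 0 0 0.0764
0 0 0.0002 0 0 0.0764
0 0 0.0002 0 0 0.0764
0 0 0.0002 0 0 0.0764
0 0 0.0002 0 0 0.0764
0 0 0.0002 0 0 0.0764
0 0 0.0002 0 0 0.0764
0 0 0.0002 0 0 0.0764
0 0 0.0002 0 0 0.0764
0 0 0.0002 0 0 0.0764
0 0 0.0002 0 0 0.0764
0 0 0.0002 0 0 0.0764
0 0 0.0002 0 0 0.0764
0 0 0.0002 0 0 0.0764
0 0 0.0002 0 0 0.0764
0 0 0.0002 0 0 0.0764
0 0 0.0002 0 0 0.0764
0 0 0.0002 0 0 0.0764
0 0 0.0002 0 0 0.0764' > mv.in && python3 shift.py mv.in; python3 -c "
from station import manip, viewer, sensors, workorder
o=sensors.get_obs();print(o['torque'],o['qpos'])"; echo '0 0 0.0002 0 0 0.0764
0 0 0.0002 0 0 0.0764
0 0 0.0002 0 0 0.0764
0 0 0.0002 0 0 0.0764
0 0 0.0002 0 0 0.0764
0 0 0.0002 0 0 0.0764
0 0 0 0 0 0' > mv.in && python3 shift.py mv.in; python3 -c "
from station import manip, viewer, sensors, workorder
o=sensors.get_obs();print(o['torque'],o['qpos'])"
```

```text
clock: 17.02
eef_pos: [0.6424, 0.071, 0.0373]
ee_rot: [0.937, 0.349, -0.001, 0.0]
ft_force: [-2.5, -2.1, -0.2]
gripper_width: 0.0437
grip_force: 30.0
[-0.34499962  0.18655612  0.10906367] [-6.46400553e-02  4.28723849e-01  1.65741399e+00 -1.07929072e-03
  1.05682171e+00  7.94557577e-01]
clock: 17.6
eef_pos: [0.6423, 0.0712, 0.0367]
ee_rot: [1.0, -0.002, -0.001, 0.0]
ft_force: [-2.2, -1.4, -0.1]
gripper_width: 0.0437
grip_force: 30.0
[-0.24323062  0.2759181  -0.05342145] [-6.44977354e-02  4.29633699e-01  1.65760539e+00 -5.17006766e-04
  1.05592821e+00  1.51140579e+00]
```

Converted, 0.0001 m / 0.6 = 0.0002, 0.12 rad / 1.5708 = 0.0764.

```bash
echo '0 0 0.0002 0 0 0.0764
0 0 0.0002 0 0 0.0764
0 0 0.0002 0 0 0.0764
0 0 0.0002 0 0 0.0764
0 0 0.0002 0 0 0.0764
0 0 0 0 0 0' > mv.in && python3 shift.py mv.in; python3 -c "
from station import manip, viewer, sensors, workorder
o=sensors.get_obs();print(o['torque'],o['qpos'][5])"; echo '0 0 0.0002 0 0 0.0764
0 0 0.0002 0 0 0.0764
0 0 0.0002 0 0 0.0764
0 0 0.0002 0 0 0.0764
0 0 0 0 0 0' > mv.in && python3 shift.py mv.in; python3 -c "
from station import manip, viewer, sensors, workorder
o=sensors.get_obs();print(o['torque'],o['qpos'][5])"
```

```text
clock: 18.1
eef_pos: [0.6423, 0.0715, 0.0361]
ee_rot: [0.955, -0.297, -0.001, 0.0]
ft_force: [-1.4, -0.6, -1.2]
gripper_width: 0.0433
grip_force: 30.0
[-0.03103469  0.21672178 -0.0425919 ] 2.1094115270833975
clock: 18.52
eef_pos: [0.6424, 0.0715, 0.0356]
ee_rot: [0.857, -0.515, -0.001, 0.0]
ft_force: [0.4, -0.7, -3.2]
gripper_width: 0.0436
grip_force: 30.0
[0.09969888 0.14363869 0.00471628] 2.588082596275038
```

Converted, 0.0001 m / 0.6 = 0.0002, -0.12 rad / 1.5708 = -0.0764.

```bash
echo '0 0 0 0 0 0
0 0 0 0 0 0
0 0 0 0 0 0
0 0 0 0 0 0
0 0 0 0 0 0
0 0 0 0 0 0
0 0 0 0 0 0' > mv.in && python3 shift.py mv.in .08; echo '0 0 0 0 0 -0.0764
0 0 0 0 0 -0.0764
0 0 0 0 0 -0.0764
0 0 0 0 0 -0.0764
0 0 0 0 0 -0.0764
0 0 0 0 0 -0.0764
0 0 0 0 0 -0.0764
0 0 0 0 0 -0.0764
0 0 0 0 0 -0.0764
0 0 0 0 0 -0.0764
0 0 0 0 0 -0.0764
0 0 0 0 0 -0.0764
0 0 0 0 0 -0.0764
0 0 0 0 0 -0.0764
0 0 0 0 0 -0.0764
0 0 0 0 0 -0.0764
0 0 0 0 0 -0.0764
0 0 0 0 0 -0.0764
0 0 0 0 0 -0.0764
0 0 0 0 0 -0.0764' > mv.in && python3 shift.py mv.in; echo '0 0 0 0 0 0
0 0 0 0 0 0
0 0 0 0 0 0
0 0 0 0 0 0
0 0 0 0 0 0
0 0 0 0 0 0
0 0 0 0 0 0
0 0 0 0 0 0
0 0 0 0 0 0
0 0 0 0 0 0
0 0 0 0 0 0
0 0 0 0 0 0' > mv.in && python3 shift.py mv.in .02;  echo '0 0 0.0002 0 0 0.0764
0 0 0.0002 0 0 0.0764
0 0 0.0002 0 0 0.0764
0 0 0.0002 0 0 0.0764
0 0 0 0 0 0' > mv.in && python3 shift.py mv.in; python3 -c "
from station import manip, viewer, sensors, workorder
o=sensors.get_obs();print(o['torque'],o['qpos'][5])"
```

```text
clock: 19.1
eef_pos: [0.643, 0.0715, 0.0364]
ee_rot: [0.856, -0.516, 0.0, -0.0]
ft_force: [0.6, 0.3, -0.4]
gripper_width: 0.0795
grip_force: 0.0
clock: 20.77
eef_pos: [0.6429, 0.0715, 0.0363]
ee_rot: [0.79, 0.613, 0.0, 0.0]
ft_force: [0.0, 0.1, -0.3]
gripper_width: 0.08
grip_force: 0.0
clock: 21.77
eef_pos: [0.6427, 0.0715, 0.0363]
ee_rot: [0.792, 0.611, -0.0, -0.0]
ft_force: [-2.1, 0.3, 2.0]
gripper_width: 0.0439
grip_force: 30.0
clock: 22.18
eef_pos: [0.6428, 0.0714, 0.0358]
ee_rot: [0.915, 0.404, -0.0, -0.0]
ft_force: [-1.8, 0.2, 0.4]
gripper_width: 0.0436
grip_force: 30.0
[-0.02394063  0.22228593 -0.10881651] 0.674221451616038
```

Converted, 0.0001 m / 0.6 = 0.0002, 0.1 rad / 1.5708 = 0.0637.

```bash
echo '0 0 0.0002 0 0 0.0637
0 0 0.0002 0 0 0.0637
0 0 0 0 0 0' > mv.in && python3 shift.py mv.in; python3 -c "
from station import manip, viewer, sensors, workorder
o=sensors.get_obs();print(o['torque'],o['qpos'][5])"; echo '0 0 0.0002 0 0 0.0637
0 0 0.0002 0 0 0.0637
0 0 0 0 0 0' > mv.in && python3 shift.py mv.in; python3 -c "
from station import manip, viewer, sensors, workorder
o=sensors.get_obs();print(o['torque'],o['qpos'][5])"
```

```text
clock: 22.43
eef_pos: [0.6429, 0.0714, 0.0358]
ee_rot: [0.95, 0.313, -0.0, 0.0]
ft_force: [-2.3, -0.8, 2.7]
gripper_width: 0.0432
grip_force: 30.0
[-0.15626488  0.27479811 -0.22585781] 0.870875151464969
clock: 22.68
eef_pos: [0.6429, 0.0713, 0.0358]
ee_rot: [0.976, 0.217, -0.0, 0.0]
ft_force: [-2.7, -0.2, 2.7]
gripper_width: 0.0437
grip_force: 30.0
[-0.16385763  0.53203679  0.05242033] 1.0689368192248208
```

Converted, 0.0001 m / 0.6 = 0.0002, 0.1 rad / 1.5708 = 0.0637.

```bash
for i in 1; do echo '0 0 0.0002 0 0 0.0637
0 0 0.0002 0 0 0.0637
0 0 0 0 0 0
0 0 0 0 0 0' > mv.in && python3 shift.py mv.in; python3 -c "
from station import manip, viewer, sensors, workorder
o=sensors.get_obs();print(o['torque'],o['qpos'][5],o['joint_efforts'][5])"; done;  echo '0 0 0 0 0 0.0637
0 0 0 0 0 0.0637
0 0 0 0 0 0
0 0 0 0 0 0' > mv.in && python3 shift.py mv.in; python3 -c "
from station import manip, viewer, sensors, workorder
o=sensors.get_obs();print(o['torque'],o['qpos'][5],o['joint_efforts'][5])"
```

```text
clock: 23.02
eef_pos: [0.6432, 0.0713, 0.0358]
ee_rot: [0.993, 0.12, 0.0, 0.0]
ft_force: [-3.1, -0.7, 5.6]
gripper_width: 0.0432
grip_force: 30.0
[-0.19528845  0.51594574  0.03118235] 1.266846348979147 0.02140520664397627
clock: 23.35
eef_pos: [0.644, 0.0713, 0.0359]
ee_rot: [1.0, 0.019, 0.001, -0.0]
ft_force: [-0.6, -1.2, 3.9]
gripper_width: 0.0437
grip_force: 30.0
[-0.30535705 -0.0952502  -0.20058035] 1.4678284631410523 -0.18043502233922482
```

Converted, 0.1 rad / 1.5708 = 0.0637.

```bash
T='from station import manip, viewer, sensors, workorder
o=sensors.get_obs();print(o["torque"].round(2) if hasattr(o["torque"],"round") else o["torque"],o["qpos"][5],o["joint_efforts"][5])'; echo '0 0 0 0 0 0.0637
0 0 0 0 0 0.0637' > mv.in && python3 shift.py mv.in|tail -6; python3 -c "$T"; echo '0 0 0 0 0 0.0637
0 0 0 0 0 0.0637' > mv.in && python3 shift.py mv.in|tail -6; python3 -c "$T"; echo '0 0 0 0 0 0.0637
0 0 0 0 0 0.0637' > mv.in && python3 shift.py mv.in|tail -6; python3 -c "$T"; echo '0 0 0 0 0 0
0 0 0 0 0 0
0 0 0 0 0 0' > mv.in && python3 shift.py mv.in|tail -6; python3 -c "$T"
```

```text
clock: 23.52
eef_pos: [0.644, 0.071, 0.036]
ee_rot: [0.997, -0.082, 0.001, 0.001]
ft_force: [2.5, -3.2, 3.8]
gripper_width: 0.0431
grip_force: 30.0
[-0.45 -0.26  0.69] 1.6706333225424055 -0.3265565447509289
clock: 23.68
eef_pos: [0.644, 0.0707, 0.036]
ee_rot: [0.984, -0.181, 0.001, 0.001]
ft_force: [0.3, -3.7, 5.1]
gripper_width: 0.0434
grip_force: 30.0
[-0.45  0.12  0.66] 1.8708458102525056 -0.27546423487365246
clock: 23.85
eef_pos: [0.6438, 0.0705, 0.0361]
ee_rot: [0.961, -0.278, 0.001, 0.001]
ft_force: [-1.3, -3.2, 6.2]
gripper_width: 0.0435
grip_force: 30.0
[-0.58  0.32  0.73] 2.0708335762554313 -0.2710547111928463
clock: 24.1
eef_pos: [0.6438, 0.0705, 0.0361]
ee_rot: [0.961, -0.277, 0.001, 0.0]
ft_force: [-1.4, -3.9, 4.9]
gripper_width: 0.0437
grip_force: 30.0
[-0.68  0.15 -0.2 ] 2.0683107466744395 -0.2001682436093688
```

The resisting torque rose to a plateau of about 0.7 N m with the pads slipping, so the nut is tight. I'll release and retreat.

Converted, -0.035 m / 0.6 = -0.0583, -0.02 m / 0.6 = -0.0333.

```bash
echo '0 0 0 0 0 0
0 0 0 0 0 0
0 0 0 0 0 0
0 0 0 0 0 0
0 0 0 0 0 0
0 0 0 0 0 0
0 0 0 0 0 0' > mv.in && python3 shift.py mv.in .09; echo '0 0 -0.0333 0 0 0
0 0 -0.0583 0 0 0
0 0 -0.0583 0 0 0
0 0 -0.0583 0 0 0
0 0 -0.0583 0 0 0
0 0 -0.0333 0 0 0
0 0 0 0 0 0
0 0 0 0 0 0
0 0 0 0 0 0' > mv.in && python3 shift.py mv.in
python3 - <<'E'
from station import manip, viewer, sensors, workorder
import cv2,numpy as np
d={n:viewer.capture(n) for n in("scene","side","wrist")}
A=np.zeros((600,800,3),np.uint8)
A[:300,:400]=cv2.resize(d["scene"]["image"][200:290,235:355,::-1],(400,300),interpolation=2)
A[:300,400:]=cv2.resize(d["side"]["image"][190:280,190:310,::-1],(400,300),interpolation=2)
A[300:,:400]=cv2.resize(d["wrist"]["image"][:,:,::-1],(400,300),interpolation=2)
A[300:,400:]=cv2.resize(d["scene"]["image"][:,:,::-1],(400,300),interpolation=2)
cv2.imwrite("pics/p6.png",(255*(A/255.)**.65).astype(np.uint8))
E
```

```text
clock: 24.68
eef_pos: [0.6428, 0.0716, 0.0351]
ee_rot: [0.96, -0.279, -0.0, -0.0]
ft_force: [-1.0, 0.3, -0.7]
gripper_width: 0.0867
grip_force: 0.0
clock: 25.43
eef_pos: [0.6419, 0.0716, 0.2133]
ee_rot: [0.96, -0.279, -0.001, 0.0]
ft_force: [0.6, -0.1, -0.3]
gripper_width: 0.0902
grip_force: 0.0
```

View pics/p6.png

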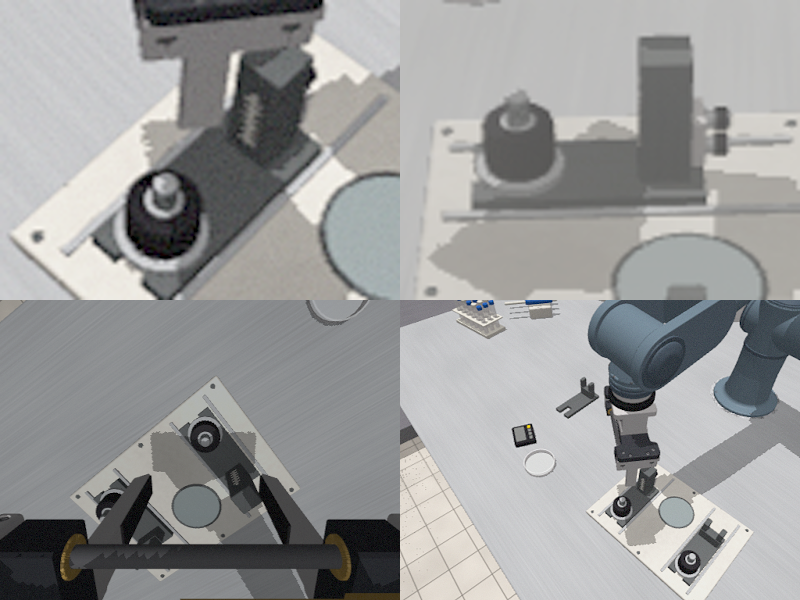

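The nut has dropped onto the foot with more stud showing. The stand is home and upright, nothing else has moved, and the robot is clear of everything.

```bash
python3 -c "
from station import manip, viewer, sensors, workorder
print(workorder.sign_off())"
```

```text
the job is handed in; nothing more can be done
None
```

I set the pillar stand in the empty guideway, slid it home on the stud, screwed the nut down until it stopped (about 0.7 N m, pads slipping), backed the arm clear and handed the job in at about 26 s; sign-off returned no verdict.

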